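Clamp the mussel tray for measuring

ROBOT

A 6-joint arm with a two-finger parallel gripper is mounted at the origin on the work surface. World frame = base frame: x ahead of the robot, y to its left, z up, the work surface at z = 0. Lengths are in mm, angles in rad, forces in N, time in s.
With the tool pointing down it reaches from about 375 to 925 mm from the base axis. Payload 5.7 kg.
Tool frame: the origin (TCP) lies at the very end of the fingers, on their centre line; the grasp point (between the pads) lies 19 mm behind it (arm.pinch_z is the distance from the TCP to the grasp point, in mm); z points along the fingers, y is the direction in which the jaws open and shut (so a half turn about z gives the same grasp; the last joint's range is limited). The gripper opens to 88 mm and grips with 3 to 60 N. Pads are 20 mm wide; open, the fingers measure 115 mm over their backs; the gripper's body (75 mm by 178 mm) begins 61 mm behind the grasp point.
Start: joints at [1.211, 0.359, 1.51, -0, 1.272, -0.115], TCP at [145.411, 582.08, 222.623] pointing down, gripper open.
Joint ranges: [-2.97, 2.97], [-1.01, 2.36], [0.21, 2.38], [-0.96, 4.11], [0.2, 2.71], [-2.98, 2.98]. Speed limits (rad/s): [2.39, 2.39, 3.14, 3.14, 3.14, 3.14].

INTERFACE

Orientations are given as a unit quaternion [x, y, z, w].
In Python, from rig import arm, eoat, kin, optics gives the robot as it stands. Calls block until the motion is done:
- arm.move_pose(position, orientation): joint-space move of the TCP to a pose.
- arm.servo_line(position, velocity=150, frame=None, contact_N=None): straight line of the TCP; frame=None keeps the orientation; velocity is the mean speed in mm/s. With contact_N (N) it stops when the force on the tool has changed by that much, and returns True; else False.
- arm.move_joints(angles): joint-space move.
- eoat.open_jaws() and eoat.grab(squeeze=None): open the fingers fully, or close them until they stop; squeeze is the grip in N (None keeps the last).
- arm.wait(seconds).
- kin.inverse_kinematics(position, orientation): joint angles nearest the present ones, or None.
- arm.get_obs(): the state.
- optics.read_camera(name): name is "scene" or "top" or "wrist"; returns the picture (420x560x3 uint8, blue, green, red); there is no depth.
- optics.camera_info(name): a dict with "mtx" (3x3 intrinsics, pixels), "world_to_cam" (4x4, takes a point from world to camera coordinates). Camera axes: x right, y down, z forward; pixel columns grow to the right and rows downward; lengths in mm; the calibration is good to about 2 mm. A picture is of the moment at which its call begins: read the wrist's pose just before it. camera_info takes no time and is no camera call; for the wrist camera it gives the pose at the moment of the call.
A pose or a line that the arm cannot do raises arm.IKError and nothing moves.
- arm.sign_off(): hands the job in, once; it reports no verdict.
The state is a dict: "time": time; "qpos": joint angles; "joint_vel": joint speeds; "tau": joint torques, N m; "ee_pos": TCP position; "eef_rot": TCP orientation; "contact_force": force on the tool from outside, world axes, zero at the start; "moment": the same for the moment, N m; "opening": finger opening in mm.
Only numpy, scipy, OpenCV 4.12 (cv2) and the standard library are available. Lean on these libraries where they do the work, as an engineer would, in place of code of your own. Each camera call takes 0.05 s, during which the arm holds its last target.

TASK

Secure the mussel shell's tray for measuring: only pushing with the fingers, slide the white tray along its rails (its upright tab is there to push on) until its front sits fully home against the stop bar, then push the clamp's handle over past its centre so that it snaps across and its rubber foot holds the tray down. Do not lift the tray, do not touch the shell in it, and leave the other things around where they are.

Things in the scene. Friction and masses are not known exactly. Their poses are not given: they have to be found in the camera images.
- board: Fixed aluminium board on the table, 330 x 200 x 12 mm. Origin: at table height on the track's centre line; own x: the way the tray slides, towards stop and clamp; z up. Plate: x -165 to 165, y -65 to 135 mm. Two rails 9 mm high (inner faces y = +-46.5 mm) run x -156 to 79. Beyond y = 57 mm it is a shelf for small things. Its place and turn vary.
- stop (a point): Middle of the face of the dark stop bar across the board's track, at board x = 80 mm, y = 0, 19 mm above the table; the bar is 112 mm wide, 12 mm thick, its top 26 mm above the table. Own x as the board's.
- hinge (a point): Centre of the clamp's hinge, fixed on the board at board x = 110 mm, y = 0, 52 mm above the table, axis along board y; between two steel cheeks (38 mm over both, board x 94 to 130 mm, tops 68 mm above the table).
- clamp (a joint): Angle (rad) of the clamp, a steel crank with a black rubber handle. 0 = open, foot raised, handle leaning 0.6 from upright to board +x. Grows as the handle swings over towards board -x: 0.6 upright (dead centre), about 1.12 with its foot on a tray that is home, 1.22 end. A spring drives it away from 0.6 either way: about 3 N at the handle's end flips it, then it snaps over by itself.
- handle_tip (a point): Centre of the round end of the clamp's handle, 112 mm from its hinge; rubber grip 19 mm in diameter along the outer 65 mm. Open: 144 mm above the table at board x = 173 mm, y = 0. Upright: 164 mm above the table. Clamped: 149 mm above the table at board x = 54 mm.
- tray_tab (a point): Centre of the rear (board -x) face of the loose white tray's push tab, 35 mm above the table; own x: the way to push. The tab is an upright plate 76 mm wide, 8 mm thick, top 52 mm above the table. Tray 120 x 86 mm, 0.2 to 0.45 kg, on the board with 3.5 mm play to each rail; it slides with 1 to 6 N of friction, starts 30 to 75 mm short of home, and is home with this face at board x = -40 mm.
- tray_nose (a point): Middle of the tray's front face, 120 mm ahead of the tab's rear face, 22 mm above the table; home when it touches the stop bar (board x = 80 mm). The front 24 mm of the tray is a solid lug, top 32 mm above the table, on which the clamp's foot comes down. Tray floor 6 mm thick, side walls 16 mm high.
- shell_center (a point): Centre of a dark brown half mussel shell, about 70 x 48 x 18 mm, lying loose, dome up, in the tray; its top is 36 mm above the table. Not to be touched.
- vial: Bystander: small glass vial, 24 mm in diameter, 50 mm high, standing on the shelf side of the board; origin at the centre of its underside.
- small_dish: Bystander: shallow clear dish, 56 mm in diameter, 14 mm high, on the shelf side of the board; origin at the centre of its underside.
- jar: Bystander: amber jar with a black cap, 64 mm in diameter, 85 mm high; origin at the centre of its underside.
- beaker: Bystander: glass beaker, 66 mm in diameter, 85 mm high; origin at the centre of its underside.
- counting_dish: Bystander: shallow clear dish with grid lines, 90 mm in diameter, 14 mm high; origin at the centre of its underside.
- loose_shell: Bystander: another half mussel shell, about 80 x 55 x 18 mm, on the table; origin at the centre of its underside.
- syringe: Bystander: empty plastic syringe without needle, 140 mm long, 25 mm thick at its flanges, lying on the table; origin under its middle.
Things that resemble listed ones, but are neither listed nor needed, are in the scene too. Of the things shaped like the part that bears tray_tab, the white one is meant.

How it is judged:
By the outcome, as a careful person would: the job done as asked, in the order asked, and still so for the second after the job is handed in, with the robot touching nothing.
It also fails if it takes over 48 s, if anything falls off the work surface, if the arm or the gripper's body presses on something with over 40 N, if the wrist force passes 120 N, or if a joint passes its speed limit or range.

## Working session

There is one attempt and no reset: what is moved stays moved. The work goes in short steps, each a Python script; the robot and the scene stay as the last script left them, time stands still between calls to the robot, and variables do not carry over. Pictures are saved under pics/ and viewed, and the job is handed in when it is done.

```bash
mkdir -p pics; ls; python3 - <<'E'
from rig import arm, eoat, kin, optics
import cv2
for n in ("scene","top"):
    cv2.imwrite(f"pics/{n}0.png",optics.read_camera(n))
    print(n,optics.camera_info(n))
o=arm.get_obs();print(o['time'],o['eef_rot'],o['ee_pos'])
E
```

```text
pics
scene {'mtx': array([[530.92673149,   0.        , 281.54525073],
       [  0.        , 530.92673149, 209.23179191],
       [  0.        ,   0.        ,   1.        ]]), 'world_to_cam': array([[-4.49658026e-01,  8.93200681e-01,  4.49897252e-04,
         2.42517344e+02],
       [ 7.43447647e-01,  3.74547944e-01, -5.54075296e-01,
        -3.44279125e+02],
       [-4.95068940e-01, -2.48809929e-01, -8.32466434e-01,
         1.80352917e+03],
       [ 0.00000000e+00,  0.00000000e+00,  0.00000000e+00,
         1.00000000e+00]])}
top {'mtx': array([[538.86402366,   0.        , 276.46732117],
       [  0.        , 538.86402366, 206.01033928],
       [  0.        ,   0.        ,   1.        ]]), 'world_to_cam': array([[-1.37842216e-02, -9.99904095e-01,  1.34008991e-03,
         3.80926238e-01],
       [-9.93295733e-01,  1.35392574e-02, -1.14805381e-01,
         5.68161107e+02],
       [ 1.14776226e-01, -2.91360839e-03, -9.93387099e-01,
         1.68001086e+03],
       [ 0.00000000e+00,  0.00000000e+00,  0.00000000e+00,
         1.00000000e+00]])}
0.1 [ 1.22082420e-01  9.92519607e-01 -8.22934756e-04 -1.88234008e-04] [145.19834631 581.51171613 221.90101891]
```

View pics/scene0.png

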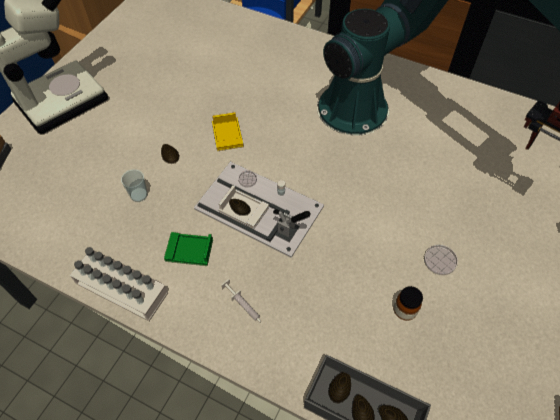

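View pics/top0.png

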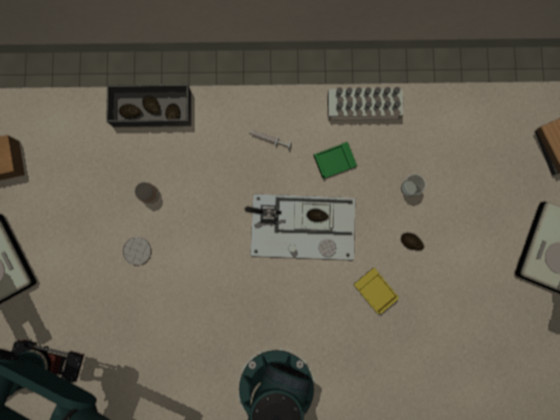

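The scene holds three trays: green at top-view (335,160), yellow at (376,290), and white on the board at (315,215). The white one has the shell in it and is the one meant. The clamp is at (265,213) and the shelf side faces the robot, so board +x is roughly world +y. I'll confirm this in an enlarged crop.

```bash
python3 - <<'E'
import cv2,numpy as np
a=cv2.imread("pics/top0.png")[185:270,238:365]; b=cv2.imread("pics/scene0.png")[155:260,185:330]
cv2.imwrite("pics/topc.png",cv2.resize(a,None,fx=6,fy=6,interpolation=cv2.INTER_CUBIC))
cv2.imwrite("pics/scenec.png",cv2.resize(b,None,fx=5.5,fy=5.5,interpolation=cv2.INTER_CUBIC))
E
```

```text
(no output)
```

View pics/topc.png

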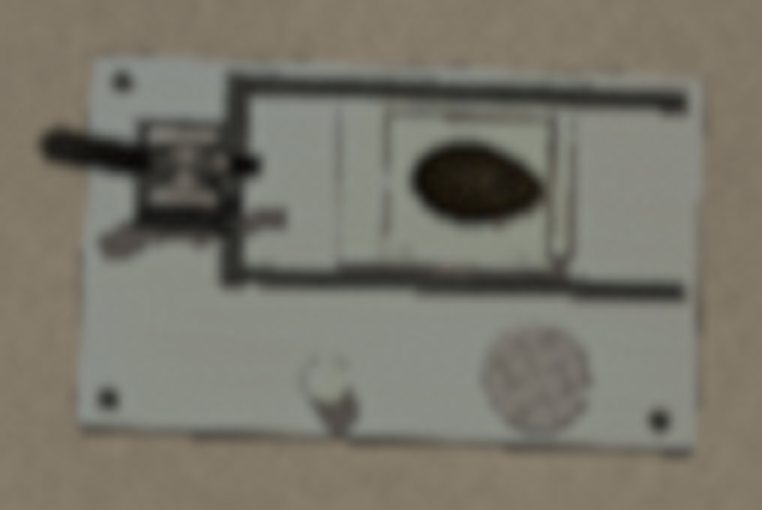

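View pics/scenec.png

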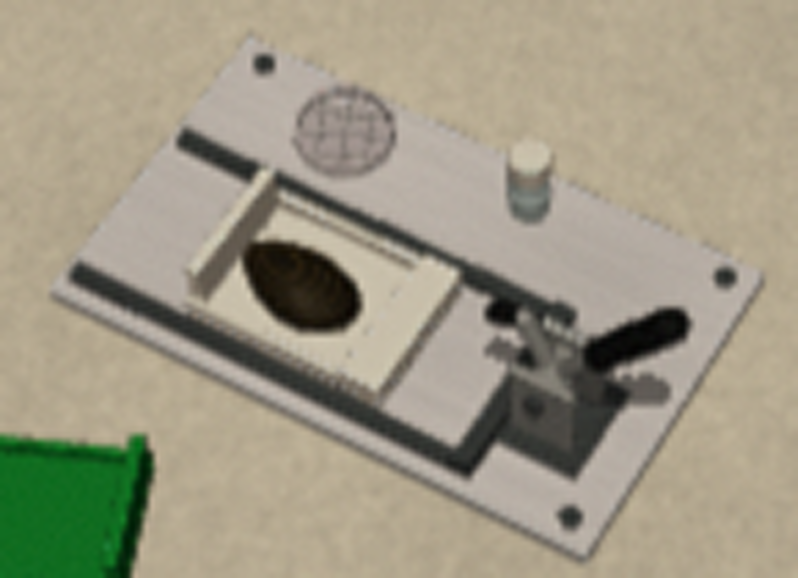

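The crop confirms it: the white tray on the rails has its tab at the rear (top crop x≈560, top crop y 110–270). The clamp is open, its handle end at top crop (50,145). Next I measure the board's corners in both views.

```bash
cat > h.py <<'E'
import numpy as np, cv2
from rig import arm,eoat,kin,optics
def ray(n,uv,z,info=None):
    i=info or optics.camera_info(n); K=i["mtx"];T=i["world_to_cam"];R=T[:3,:3]
    c=-R.T@T[:3,3]; d=R.T@np.linalg.inv(K)@np.array([uv[0],uv[1],1.])
    return c+d*(z-c[2])/d[2]
def proj(n,p,info=None):
    i=info or optics.camera_info(n);T=i["world_to_cam"];q=i["mtx"]@(T[:3,:3]@np.asarray(p,float)+T[:3,3]);return q[:2]/q[2]
E
python3 - <<'E'
from h import *
for n,(x0,y0,x1,y1) in {"top":(238,185,365,270),"scene":(185,155,330,260)}.items():
    a=cv2.imread(f"pics/{n}0.png")[y0:y1,x0:x1].astype(np.int16)
    d=(a[...,2]-a[...,0]); 
    m=((d<0.5*np.median(d[:4])+ (2 if n=="top" else 0))).astype(np.uint8)
    print(n,np.median(d[:4]))
    m=cv2.morphologyEx(m,cv2.MORPH_CLOSE,np.ones((9,9)));m=cv2.morphologyEx(m,cv2.MORPH_OPEN,np.ones((7,7)))
    cs,_=cv2.findContours(m,0,1);c=max(cs,key=cv2.contourArea);h=cv2.convexHull(c)
    q=cv2.approxPolyN(h,4).reshape(4,2) 
    vis=cv2.resize(a.astype(np.uint8),None,fx=5,fy=5);cv2.polylines(vis,[(q*5+2).astype(int)],1,(0,0,255),1);cv2.imwrite(f"pics/{n}_q.png",vis)
    for p in q: print(p+[x0,y0],ray(n,p+[x0,y0],12).round(1))
# manual corners
for p in [(97,58),(703,78),(692,448),(80,430)]: print("man top",ray("top",((p[0]+.5)/6-.5+238,(p[1]+.5)/6-.5+185),12).round(1))
for p in [(250,37),(763,275),(587,555),(52,288)]: print("man sc",ray("scene",((p[0]+.5)/5.5-.5+185,(p[1]+.5)/5.5-.5+155),12).round(1))
# 4 screws/dots
for p in [(122,82),(108,399),(659,420)]: print("dot top",ray("top",((p[0]+.5)/6-.5+238,(p[1]+.5)/6-.5+185),12).round(1))
for p in [(570,517),(725,277),(264,64)]: print("dot sc",ray("scene",((p[0]+.5)/5.5-.5+185,(p[1]+.5)/5.5-.5+155),12).round(1))
E
```

```text
top 26.0
[355 197] [ 596.3 -261.    12. ]
[353 260] [ 394.3 -248.5   12. ]
[250 256] [411.5  79.   12. ]
[252 193] [613.8  70.9  12. ]
scene 37.0
[324 204] [412.6  76.7  12. ]
[291 257] [615.9  67.9  12. ]
[193 208] [ 599.  -261.7   12. ]
[230 162] [ 399.8 -250.4   12. ]
man top [609.7  65.3  12. ]
man top [ 594.4 -260.2   12. ]
man top [ 396.7 -248.3   12. ]
man top [410.7  76.1  12. ]
man sc [ 397.4 -251.7   12. ]
man sc [415.4  75.8  12. ]
man sc [611.3  66.6  12. ]
man sc [ 594.4 -260.9   12. ]
dot top [596.5  52.   12. ]
dot top [426.9  61.1  12. ]
dot top [ 411.7 -231.2   12. ]
dot sc [595.5  49.2  12. ]
dot sc [425.8  58.1  12. ]
dot sc [ 410.8 -234.9   12. ]
```

```bash
cat >> h.py <<'E'
B=np.array([(-165,-65),(165,-65),(165,135),(-165,135)],float)
W=np.array([(594.4,-260.5),(610.5,66),(413,76),(397,-250)])
th=np.arctan2(*(lambda b,w:((b[:,0]*w[:,1]-b[:,1]*w[:,0]).sum(),(b*w).sum()))(B-B.mean(0),W-W.mean(0)))
R2=np.array([[np.cos(th),-np.sin(th)],[np.sin(th),np.cos(th)]])
t2=W.mean(0)-R2@B.mean(0)
def b2w(x,y,z): return np.r_[R2@[x,y]+t2,z]
def w2b(p): return np.r_[R2.T@(np.asarray(p)[:2]-t2),p[2]]
from scipy.spatial.transform import Rotation as Ro
def quat(flip=1):
    ax=np.r_[R2[:,0],0]; z=np.array([0,0,-1.]); x=ax*flip
    return Ro.from_matrix(np.c_[x,np.cross(z,x),z]).as_quat()   # tool x along board +-x, tool y across
E
python3 - <<'E'
from h import *
print(np.degrees(th),t2,(W-(B@R2.T+t2)).round(1).tolist())
T=lambda p:((p[0]+.5)/6-.5+238,(p[1]+.5)/6-.5+185)
S=lambda p:((p[0]+.5)/5.5-.5+185,(p[1]+.5)/5.5-.5+155)
for l,n,p,z in [("tab rear top","top",T((573,190)),52),("nose top","top",T((339,190)),32),("tab rear top L","scene",S((265,163)),52),("tab rear top R","scene",S((190,270)),52),
 ("nose bot? top edge a","scene",S((463,270)),32),("nose top b","scene",S((382,375)),32),("handle tip","top",T((50,145)),144),("handle tip","scene",S((680,322)),144)]:
    print(l,n,w2b(ray(n,p,z)).round(1))
q0=arm.get_obs()['qpos']
for f in(1,-1):
    print(f,quat(f),kin.inverse_kinematics(b2w(-135,0,200),quat(f)),kin.inverse_kinematics(b2w(-135,0,20),quat(f)),kin.inverse_kinematics(b2w(205,0,122),quat(f)))
E
```

```text
87.14191565446058 [538.68146357 -93.87018041] [[-1.0, 1.4], [-1.3, -1.7], [0.9, -1.7], [1.4, 1.9]]
tab rear top top [-90.8   3.   52. ]
nose top top [30.8  5.5 32. ]
tab rear top L scene [-91.   39.1  52. ]
tab rear top R scene [-87.8 -38.6  52. ]
nose bot? top edge a scene [28.7 43.2 32. ]
nose top b scene [ 25.5 -34.1  32. ]
handle tip top [177.8  -0.8 144. ]
handle tip scene [174.4   3.8 144. ]
1 [0.72452132 0.68925239 0.         0.        ] [-5.25315260e-01  3.50163520e-01  1.58451127e+00 -4.44089210e-16
  1.20691786e+00 -4.75432278e-01] [-5.25315260e-01  5.77242980e-01  1.74183477e+00 -4.44089210e-16
  8.22514903e-01 -4.75432278e-01] [ 7.59608986e-02  4.13076172e-01  1.70954216e+00 -4.44089210e-16
  1.01897432e+00  1.25843881e-01]
-1 [-0.68925239  0.72452132  0.          0.        ] [-5.25315260e-01  3.50163520e-01  1.58451127e+00 -4.44089210e-16
  1.20691786e+00  2.66616038e+00] [-5.25315260e-01  5.77242980e-01  1.74183477e+00 -4.44089210e-16
  8.22514903e-01  2.66616038e+00] None
```

Everything fits: tab rear at board x≈−90 and nose at x≈29, about 120 mm apart and 50 mm short of home. The handle end is at x≈176 against 173 given. I move in behind the tab and push.

```bash
python3 - <<'E'
from h import *
q=quat(1)
eoat.grab(squeeze=10)
p=b2w(-128,0,200); arm.move_pose(p,q)
arm.servo_line(b2w(-128,0,70),velocity=150)
cv2.imwrite("pics/w1.png",optics.read_camera("wrist"))
cv2.imwrite("pics/s1.png",cv2.resize(optics.read_camera("scene")[155:260,185:330],None,fx=5.5,fy=5.5,interpolation=2))
o=arm.get_obs();print(o['time'],w2b(o['ee_pos']),o['opening'],o['contact_force'])
E
```

```text
5.6833 [-128.38663202   -0.86117879   71.07249732] 0.4740561649024883 [0.06894433 0.03404261 0.45711585]
```

View pics/w1.png

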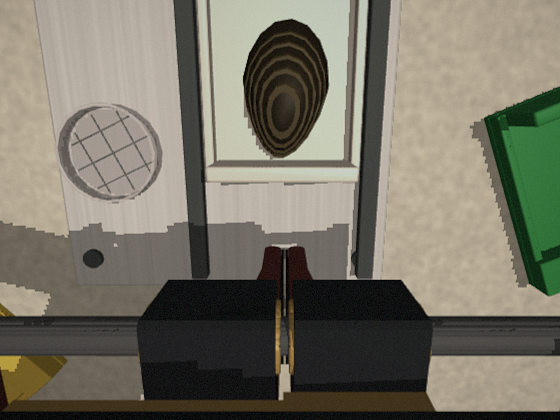

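View pics/s1.png

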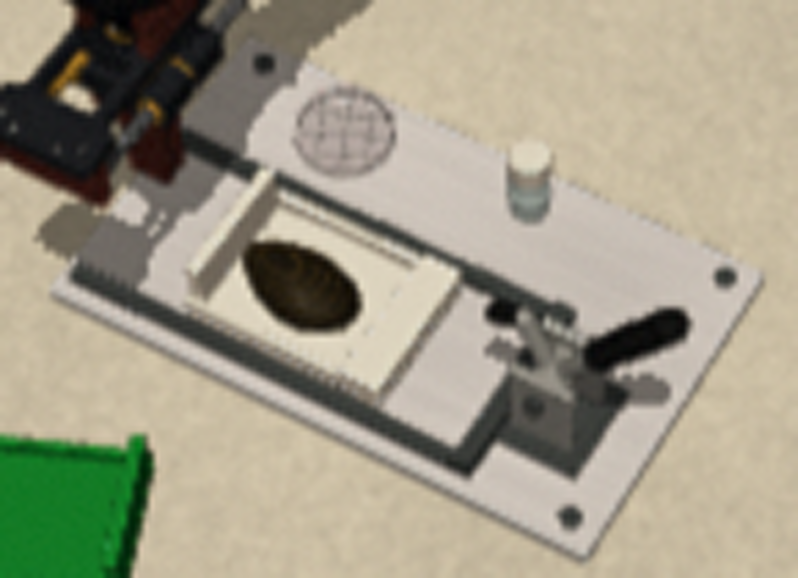

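The wrist view shows the closed fingers (285,250) centred behind the white tab (282,175) and clear of it. The clamp and shelf items are untouched. Lower and push.

```bash
python3 - <<'E'
from h import *
def st(l):
    o=arm.get_obs();f=o['contact_force'];print(l,round(o['time'],2),w2b(o['ee_pos']).round(2),"F board",(R2.T@f[:2]).round(2),f[2].round(2))
print(arm.servo_line(b2w(-128,0,22),velocity=100,contact_N=8)); st("down")
# push: friction up to 6 N, so 14 N change means the stop
hit=arm.servo_line(b2w(-38,0,22),velocity=35,contact_N=14); st("push %s"%hit)
cv2.imwrite("pics/w2.png",optics.read_camera("wrist"))
cv2.imwrite("pics/t2.png",cv2.resize(optics.read_camera("top")[185:270,238:365],None,fx=6,fy=6,interpolation=2))
E
```

```text
False
down 6.32 [-128.08   -0.13   22.11] F board [ 0.51 -0.8 ] -0.01
push True 8.26 [-51.77   0.07  22.02] F board [-1.93  1.  ] 1.59
```

View pics/w2.png

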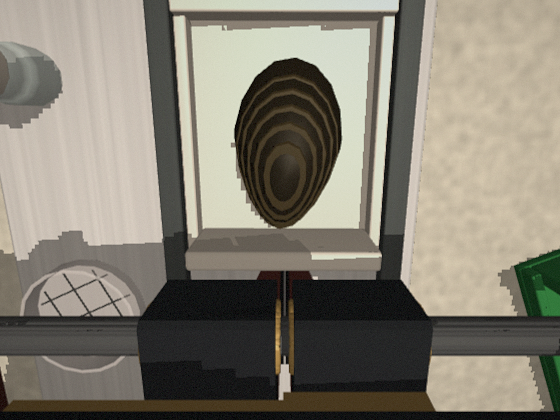

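View pics/t2.png

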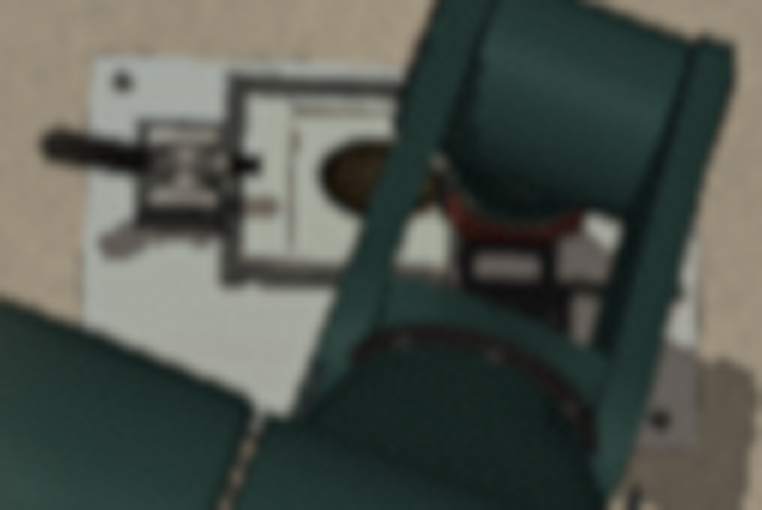

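The push stopped on contact at x≈−51.8. Home should be about −50 given fingers of unknown depth plus the calibration error. I'll press again harder to see whether it moves.

```bash
python3 - <<'E'
from h import *
def st(l):
    o=arm.get_obs();f=o['contact_force'];print(l,round(o['time'],2),w2b(o['ee_pos']).round(2),"F board",(R2.T@f[:2]).round(2),f[2].round(2))
st("now")
for F in (14,22):
    hit=arm.servo_line(b2w(-44,0,22),velocity=10,contact_N=F); st("push%d %s"%(F,hit))
# back off a little and look at the nose / stop gap
arm.servo_line(b2w(-90,0,22),velocity=120); arm.servo_line(b2w(-90,0,190),velocity=200)
cv2.imwrite("pics/w3.png",optics.read_camera("wrist"))
cv2.imwrite("pics/s3.png",cv2.resize(optics.read_camera("scene")[155:260,185:330],None,fx=5.5,fy=5.5,interpolation=2))
st("up")
E
```

```text
now 8.36 [-51.73   0.16  21.83] F board [-2.53 -0.1 ] 0.72
push14 True 8.78 [-51.83   0.24  21.75] F board [-2.29 -0.24] 1.55
push22 True 9.29 [-5.206e+01  3.000e-02  2.212e+01] F board [-3.5   0.82] 1.89
up 10.85 [-89.46   1.06 188.44] F board [ 0.07 -0.26] 0.69
```

View pics/w3.png

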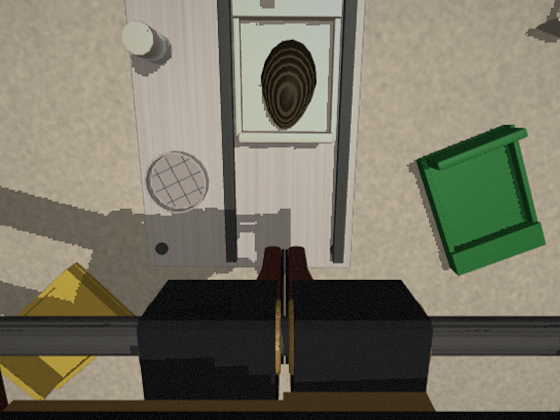

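View pics/s3.png

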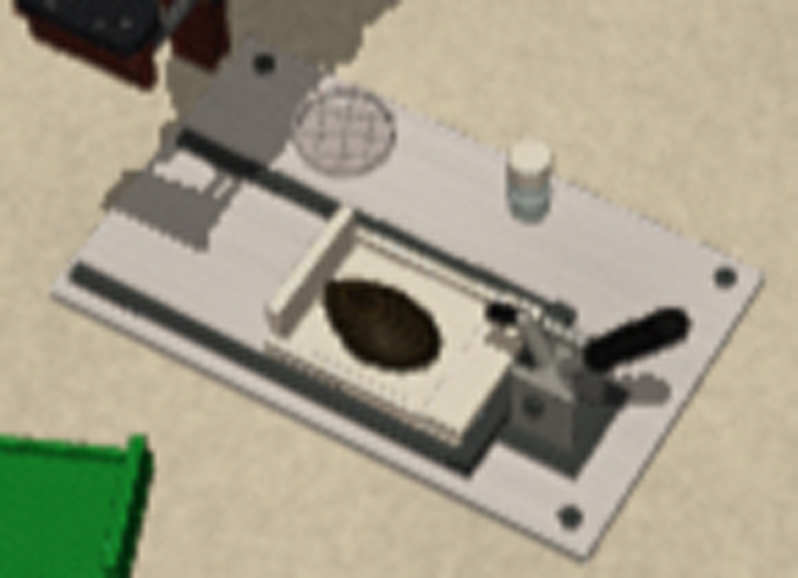

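Two harder pushes (14 and 22 N) moved nothing, and the scene crop shows the nose lug against the stop bar at (490,410). I'll check the gap from above while heading for the handle.

```bash
python3 - <<'E'
from h import *
arm.servo_line(b2w(-20,0,195),velocity=200)
cv2.imwrite("pics/w4.png",optics.read_camera("wrist"))
i=optics.camera_info("wrist")
for x,y,z in [(80,-40,26),(80,40,26),(80,40,32),(-40,38,52),(-40,-38,52)]: print((x,y,z),proj("wrist",b2w(x,y,z),i).round(1))
E
```

```text
(80, -40, 26) [331.8  76.7]
(80, 40, 26) [237.   75.9]
(80, 40, 32) [236.1  75.2]
(-40, 38, 52) [239.2 221.2]
(-40, -38, 52) [327.4 221.9]
```

View pics/w4.png

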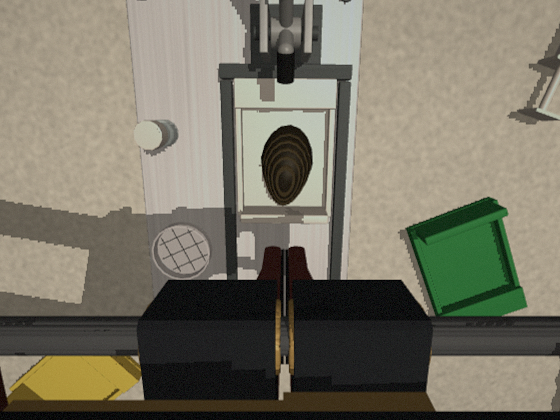

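The nose edge (row ~79) meets the stop bar across its full width, parallel, with no board showing between. The tray is home. Now for the handle, pushed from the +x side.

```bash
python3 - <<'E'
from h import *
def st(l):
    o=arm.get_obs();f=o['contact_force'];print(l,round(o['time'],2),w2b(o['ee_pos']).round(2),"F board",(R2.T@f[:2]).round(2),f[2].round(2))
arm.servo_line(b2w(215,0,195),velocity=200)
arm.servo_line(b2w(215,0,120),velocity=150,contact_N=6); st("down")
hit=arm.servo_line(b2w(110,0,120),velocity=50,contact_N=25); st("push %s"%hit)
arm.wait(.3)
cv2.imwrite("pics/s5.png",cv2.resize(optics.read_camera("scene")[155:260,185:330],None,fx=5.5,fy=5.5,interpolation=2))
E
```

```text
down 13.38 [214.66  -0.46 120.39] F board [ 0.11 -0.76] -0.42
push False 15.62 [1.102e+02 2.000e-02 1.200e+02] F board [0.15 0.11] -0.47
```

View pics/s5.png

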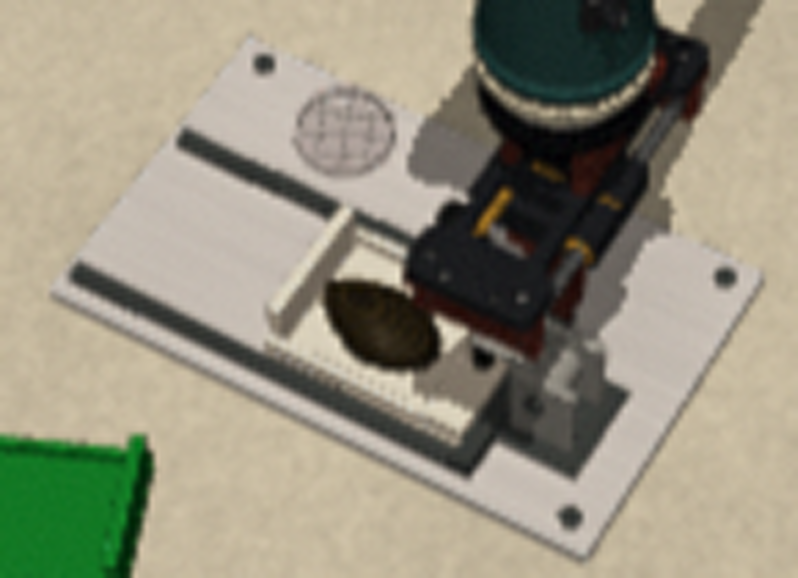

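The clamp has flipped and its foot is on the lug at (483,357). I back off to +x, then up and clear, and check.

```bash
python3 - <<'E'
from h import *
arm.servo_line(b2w(215,0,120),velocity=200); arm.servo_line(b2w(215,0,240),velocity=200)
arm.move_joints([1.211,.359,1.51,0,1.272,-.115])
s=optics.read_camera("scene");t=optics.read_camera("top")
cv2.imwrite("pics/s6.png",cv2.resize(s[155:260,185:330],None,fx=5.5,fy=5.5,interpolation=2))
cv2.imwrite("pics/t6.png",t)
cv2.imwrite("pics/t6c.png",cv2.resize(t[185:270,238:365],None,fx=6,fy=6,interpolation=2))
i=(i for i in[])
print([ (k,proj(k,b2w(54,0,149)).round(1)) for k in("top","scene")],arm.get_obs()['time'])
E
```

```text
[('top', array([287.6, 210.3])), ('scene', array([267.9, 194.5]))] 19.6917
```

View pics/s6.png

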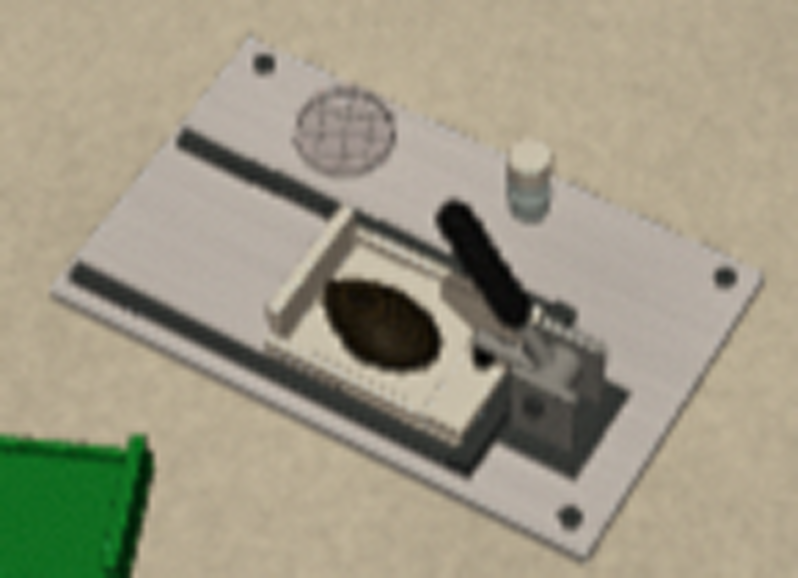

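View pics/t6c.png

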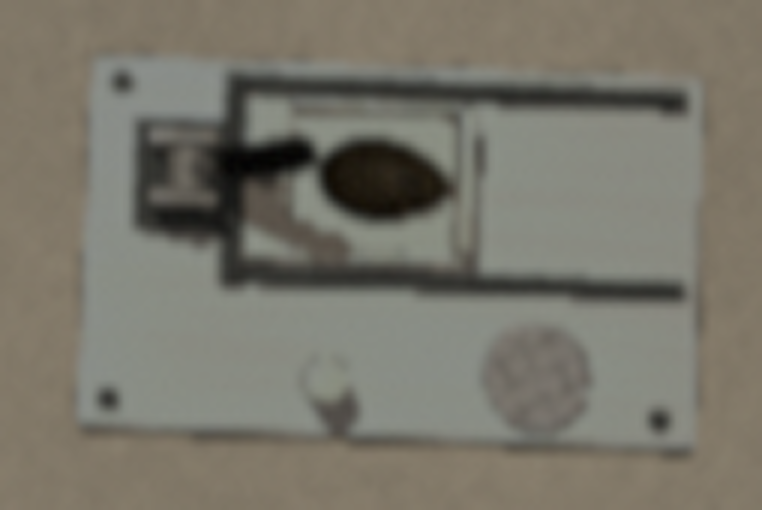

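View pics/t6.png

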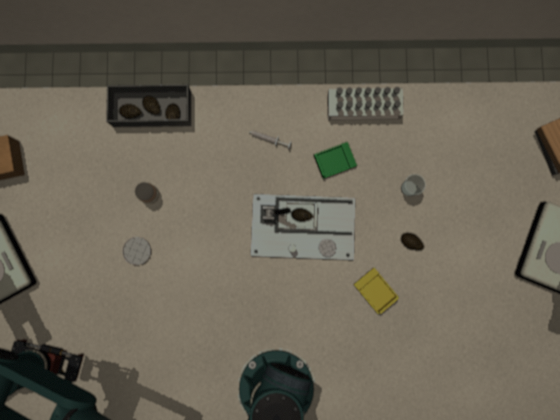

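The handle end sits at top (288,210) and was predicted at (287.6,210.3). The foot is on the lug, the tray still meets the stop, and every other item is at its starting pixels. Handing in.

```bash
python3 - <<'E'
from rig import arm
o=arm.get_obs();print(o['time'],o['contact_force']);arm.sign_off()
E
```

```text
19.6917 [-0.66045605  0.92542968 -0.11096128]
the job is handed in; nothing more can be done
```

The tray is home against the stop bar and the clamp is over, with its foot on the tray's lug. I handed the job in at 19.7 s of the 48 s allowed.

- **Tray:** I pushed the white tray about 50 mm by its tab with closed fingers. It stopped at the bar, and two more pushes (14 and 22 N) moved it no further. The wrist view showed the nose flush and parallel with the bar.
- **Clamp:** I pushed the handle past centre from the +x side and it snapped over. The last top view put the handle end at (288,210) against a predicted (287.6,210.3) for clamped.
- **Shell and surroundings:** The shell shifted only with the tray, and nothing touched it. The other things are at their starting pixels, and the arm is clear.
- **Small disagreement:** The fingers stopped about 1.8 mm short of the home position I had computed. That is within the 2 mm calibration error and the unknown finger depth, and the later views agree with home.

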